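# Tip two setting plates out of their flush case and load the carrier

## Task

The three setting plates lie flush in the pockets of the open blue case: press a plate down at its end next to the red lip and it rocks up and stays tipped, so that its raised end can be gripped. Do this for the two silver plates and lay them flat in the two wells of the green carrier, one plate in each well, either way round, letting them down gently instead of dropping them. Leave the brass plate lying in its pocket and do not push the other things about.

Things in the scene. Friction and masses are not known exactly. Their poses are not given: they have to be found in the camera images.
- plate_a: Silver setting plate, one of two alike, 72 x 40 x 14 mm with a small dark dot in the middle of its top, about 0.2 kg, loose. Origin: centre of its underside; x along its length (72), y across its width (40), z out of its top. It starts flush in one of the case's three pockets (which one varies), its axes parallel to the case's.
- plate_b: The other silver setting plate, 72 x 40 x 14 mm with a small dark dot in the middle of its top, about 0.2 kg, loose. Origin: centre of its underside; x along its length (72), y across its width (40), z out of its top. It starts flush in another pocket, its axes parallel to the case's.
- plate_brass: Brass-yellow plate, 72 x 40 x 14 mm with a small dark dot in the middle of its top, about 0.2 kg, loose. Origin: centre of its underside; x along its length (72), y across its width (40), z out of its top. It lies in the third pocket and stays there.
- plate_case: Blue case, fixed, 110 (x) x 200 (y) x 46 mm high. Origin: centre of its underside; x points from the red lip (robot side) to the lid. Three pockets with centres at y = -60, 0, +60 mm, each 43 mm wide, from x = -39 to 38 mm. Plates' tops are level with its top (z = 46 mm), 1.5 mm of play at each side. Blue ribs between the pockets, 17 mm wide, are as high as the top.
- case_lip (a point): Middle of the upper edge of the red lip along the case's front, 38 mm above the table, 8 mm lower than the case's top, so the end of a plate can be pressed. The lip runs along case y and closes the pockets at x = -55 to -39 mm of the case's frame. Axes are the case's.
- case_lid (a point): Middle of the upper edge of the lid's inner face. The fixed lid stands upright along the case's far edge, its inner face at x = 46 mm in the case's frame, its upper edge 151 mm above the table. Over a raised plate end it leaves no room for an upright gripper: lean the gripper back towards the red lip.
- case_fulcrum (a point): Edge in the middle pocket (case x = -2, z = 32 mm; same x in the others): floor is flat behind it, a 36 degree ramp falls from it to the lip. A plate's middle rests 2.5 mm behind it. Pressed (1 to 2 N) 24 mm before it until 4 to 7 mm below the case top, a plate rocks onto the ramp and stays, tilted 36 degrees, top facing the lip side; its far end is then 8 to 19 mm above the top.
- carrier: Green carrier slab fixed to the table, 110 (x) x 195 (y) x 18 mm, with two shallow rectangular wells side by side. Origin: centre of its underside; axes along its sides.
- well_1 (a point): Centre of the floor of the well at the carrier's -y side. The well is 80 mm (carrier x) by 48 mm (carrier y) and 5 mm deep; its floor lies 13 mm above the table. A plate in it stands 9 mm proud.
- well_2 (a point): Centre of the floor of the well at the carrier's +y side, same size; the well centres are 96 mm apart.
- gel_tub: Round tub, blue with a cream lid, 70 mm across, 49 mm high, loose, a bystander. Origin: centre of its underside.
- loose_nut: Brass-coloured hexagon nut, 33 x 29 x 14 mm, loose, a bystander. Origin: centre of its underside.
Things that resemble listed ones, but are neither listed nor needed, are in the scene too. Several things have the shape of the plate_brass; the one meant has the colours described above. Leave any turquoise look-alike of the plate_a alone.

How it is judged (in metres and radians):
On the way, in this order (a step that is already met when the one before it is completed fails the run):
1. a silver plate stands tipped up in its pocket (((angle between plate_a's own z axis and vertical above 0.45 rad and horizontal distance between plate_a and case_fulcrum below 0.085 m and z of plate_a in the frame of case_fulcrum below 0.012 m) or (angle between plate_b's own z axis and vertical above 0.45 rad and horizontal distance between plate_b and case_fulcrum below 0.085 m and z of plate_b in the frame of case_fulcrum below 0.012 m))), for 0.2 s.
2. one silver plate lies flat in a well of the carrier (((horizontal distance between plate_a and well_1 below 0.01 m and z of plate_a in the frame of well_1 between -0.003 and 0.003 m and angle between the z axis of plate_a and the z axis of carrier, either way round below 0.08 rad and linear speed of plate_a below 0.02 m/s) or (horizontal distance between plate_a and well_2 below 0.01 m and z of plate_a in the frame of well_2 between -0.003 and 0.003 m and angle between the z axis of plate_a and the z axis of carrier, either way round below 0.08 rad and linear speed of plate_a below 0.02 m/s) or (horizontal distance between plate_b and well_1 below 0.01 m and z of plate_b in the frame of well_1 between -0.003 and 0.003 m and angle between the z axis of plate_b and the z axis of carrier, either way round below 0.08 rad and linear speed of plate_b below 0.02 m/s) or (horizontal distance between plate_b and well_2 below 0.01 m and z of plate_b in the frame of well_2 between -0.003 and 0.003 m and angle between the z axis of plate_b and the z axis of carrier, either way round below 0.08 rad and linear speed of plate_b below 0.02 m/s))), for 0.2 s.
At the end, for the whole second after the job is handed in: Both silver plates lie at rest flat (within 0.08 rad) on the floors of the carrier's two wells (within 3 mm in height, 10 mm of the well's centre), one in each; the brass plate lies flat in its pocket within 10 mm of where it was ((((horizontal distance between plate_a and well_1 below 0.01 m and z of plate_a in the frame of well_1 between -0.003 and 0.003 m and angle between the z axis of plate_a and the z axis of carrier, either way round below 0.08 rad and linear speed of plate_a below 0.02 m/s) and (horizontal distance between plate_b and well_2 below 0.01 m and z of plate_b in the frame of well_2 between -0.003 and 0.003 m and angle between the z axis of plate_b and the z axis of carrier, either way round below 0.08 rad and linear speed of plate_b below 0.02 m/s)) or ((horizontal distance between plate_a and well_2 below 0.01 m and z of plate_a in the frame of well_2 between -0.003 and 0.003 m and angle between the z axis of plate_a and the z axis of carrier, either way round below 0.08 rad and linear speed of plate_a below 0.02 m/s) and (horizontal distance between plate_b and well_1 below 0.01 m and z of plate_b in the frame of well_1 between -0.003 and 0.003 m and angle between the z axis of plate_b and the z axis of carrier, either way round below 0.08 rad and linear speed of plate_b below 0.02 m/s))) and angle between plate_brass's own z axis and vertical below 0.1 rad and distance of plate_brass from where it was at the start of the episode below 0.01 m); the robot touches nothing.
It fails at once if the brass plate is tipped or taken out of its pocket (angle between plate_brass's own z axis and vertical above 0.3 rad or distance of plate_brass from where it was at the start of the episode above 0.015 m).
It fails at once if a silver plate falls freely from more than about 25 mm ((linear speed of plate_a above 0.7 m/s and contact force between the fingers and plate_a below 0.05 N) or (linear speed of plate_b above 0.7 m/s and contact force between the fingers and plate_b below 0.05 N)).
It fails at once if a bystander is pushed more than 30 mm away (distance of any of gel_tub, loose_nut from where it was at the start of the episode above 0.03 m).
It also fails if it takes over 67 s, if anything falls off the work surface, if the arm or the gripper's body presses on something with over 40 N, if the wrist force passes 120 N, or if a joint passes its speed limit or range.

## Robot

A 6-joint arm with a two-finger parallel gripper is mounted at the origin on a cart in front of the work surface, level with it; the furniture and walls round the work are solid. World frame = base frame: x ahead of the robot, y to its left, z up, the work surface at z = 0. Lengths are in m, angles in degrees, forces in N, time in s.
With the tool pointing down it reaches from about 0.275 to 0.725 m from the base axis. Payload 15.9 kg.
Tool frame: the origin (TCP) lies between the finger pads; the fingertips stand 14 mm ahead of it and the grasp point (between the pads) lies 5 mm behind it; z points along the fingers, y is the line along which they close (so a half turn about z gives the same grasp; the last joint's range is limited). The gripper opens to 85 mm and grips with 20 to 120 N. Pads are 22 mm wide; open, the fingers measure 114 mm over their backs; the gripper's body (76 mm by 85 mm) begins 54 mm behind the grasp point. The pads swing forward as they close: fully open they stand 13 mm farther back than shut.
Start: joints at [72.995, 12.198, -1.971, 75.831, 0, 90], TCP at [0.146, 0.478, 0.245] pointing down, gripper open.
Joint ranges: [-170.91, 170.91], [-42.67, 98.43], [-65.05, 77.54], [-120.47, 116.71], [-90, 82.35], [-180, 180]. Speed limits (degrees/s): [108.29, 108.29, 136.94, 147.25, 180, 180].

## Interface

Orientations are given as [roll, pitch, yaw] about the fixed x, y, z axes, in that order (R = Rz(yaw) Ry(pitch) Rx(roll)).
In Python, from plant import status, grab_frame, r gives the robot as it stands.
- The arm moves only by the tool move_arm, never from a script. Its argument "targets" is a list of rows, each a list of 7 numbers: the finger opening in m, from 0 to 0.0854, then the shift along the tool's x, y, z in m, then the turn, a rotation vector about the tool's x, y, z in rad. In form: [[gripper, dx, dy, dz, ax, ay, az], ...]. A call has exactly 5 rows; each row is the pose to reach, as a shift and turn from the pose commanded when the call began, along the tool's axes at that moment; what a row does not reach only later rows make up. A row lasts 1/12 s, in which the tool goes at most 41.7 mm and 7.16 degrees, less where a joint would pass 70% of its speed; a pose out of reach is approached as far as the arm can. A call with a gripper value outside its range is refused whole. The fingers move at their own pace and stop on an object; "force" is the grip in N (left out, the last holds). Time passes only in rows, so rows that repeat a pose let the fingers close, or fill a call up. It gives the time, the measured TCP pose, the force, the opening and the grip force at its end, in the units of the state.
- status.read_state(): the state, without advancing time (a new reading comes with each control period).
- grab_frame(name): name is "scene" or "side" or "wrist"; returns a dict with "frame" (400x640x3 uint8, red, green, blue), "mtx" (3x3 intrinsics, pixels), "R" (3x3) and "t" (3): a world point X has camera coordinates R X + t. Camera axes: x right, y down, z forward; pixel columns grow to the right and rows downward; lengths in m; the calibration is good to about 2 mm. The wrist camera is an equidistant fisheye: a pixel r from the principal point sees the ray r / f radians off the axis. A picture is of the moment at which its call begins. There is no depth.
- r.sign_off(): hands the job in; it is judged then, once.
The state is a dict: "time": time; "joints": joint angles; "qvel": joint speeds; "joint_efforts": joint torques, N m; "ee_pos": TCP position; "ee_rot": TCP orientation; "ft_force": force on the tool from outside, world axes, zero at the start; "ft_torque": the same for the moment, N m; "grip_width": opening from 0.0 (shut) to 1.0 (fully open); "gripper_force": force on a finger pad.
Only numpy, scipy, OpenCV 4.12 (cv2) and the standard library are available. Lean on these libraries where they do the work, as an engineer would, in place of code of your own. Each camera call takes 0.05 s, during which the arm holds its last target. There are 200 camera calls.

## Working session

There is one attempt and no reset: what is moved stays moved. The work goes in short steps, Python scripts to look and compute and a tool call to move; the robot and the scene stay as the last step left them, time stands still between calls to the robot, and variables do not carry over. Pictures are saved under pics/ and viewed, at most 10 in all, crops included, and the job is handed in when it is done.

Besides the shell and the picture viewer there is one more tool, called after "Call:" by a JSON object that holds its "name" and its "arguments". move_arm: Moves the arm, as the interface text tells. Its arguments: {"type":"object","properties":{"targets":{"type":"array","items":{"type":"array","items":{"type":"number"}}},"force":{"type":"number"}},"required":["targets"]}

```bash
mkdir -p pics && python3 - <<'E'
from plant import status, grab_frame, r
import cv2, numpy as np
s=status.read_state(); print(s)
for n in ["scene","side"]:
    f=grab_frame(n); cv2.imwrite(f"pics/{n}0.png",cv2.cvtColor(f["frame"],cv2.COLOR_RGB2BGR))
    print(n,f["mtx"].tolist(),f["R"].tolist(),f["t"].tolist())
E
python3 -c "
import cv2,numpy as np
a=cv2.imread('pics/scene0.png');b=cv2.imread('pics/side0.png')
print(a.shape)"
```

```text
{'time': 0.0, 'joints': array([ 7.29940315e+01,  1.22218741e+01, -2.00687405e+00,  7.58315010e+01,
        1.33347749e-03,  9.00005451e+01]), 'qvel': array([ 0.05761273,  0.0399684 , -0.06105044,  0.0398107 , -0.07086109,
       -0.03923987]), 'joint_efforts': array([ 2.35026688e-03, -6.86166859e+01,  4.87114835e+01,  1.75907527e-02,
        1.26397831e-04,  5.94685389e-05]), 'ee_pos': array([0.14613692, 0.47783831, 0.24485116]), 'ee_rot': array([-1.79939751e+02, -1.33290361e-03,  1.62993485e+02]), 'ft_force': array([-0.14367171,  1.39151313,  0.00763371]), 'ft_torque': array([-0.01012128, -0.05279501,  0.01009307]), 'gripper_force': 0.0, 'grip_width': 0.9987045210085979}
scene [[519.403495519246, 0.0, 320.0393010154772], [0.0, 519.403495519246, 202.27349315344352], [0.0, 0.0, 1.0]] [[-0.8379235858224263, -0.5452337992324219, 0.02457983924003799], [-0.31410580558110146, 0.44491366276537847, -0.8386831198879243], [0.44634247750212436, -0.7104730373907755, -0.5440647534237]] [0.5232648434089314, 0.21319081649853247, 1.250487380289663]
side [[383.03234176040627, 0.0, 319.3517737151225], [0.0, 383.03234176040627, 199.4714316739494], [0.0, 0.0, 1.0]] [[0.8438485523039813, -0.5365251592918958, 0.0077700850240329045], [-0.3344520987970786, -0.5372407226639953, -0.7742830228809728], [0.41959672828169675, 0.6507788866875399, -0.6327917716413686]] [-0.3984846440112399, 0.33043801377149307, 0.6575411697065913]
(400, 640, 3)
```

View pics/scene0.png

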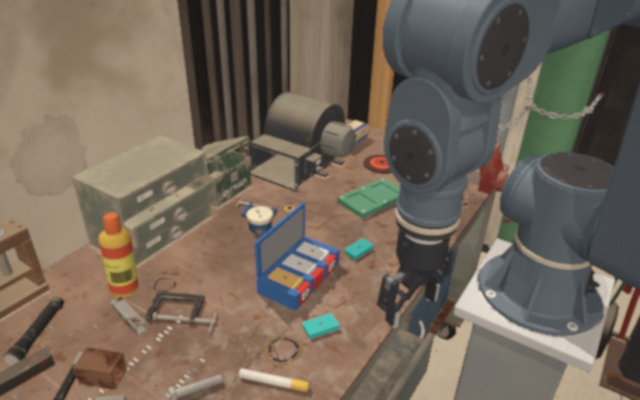

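View pics/side0.png

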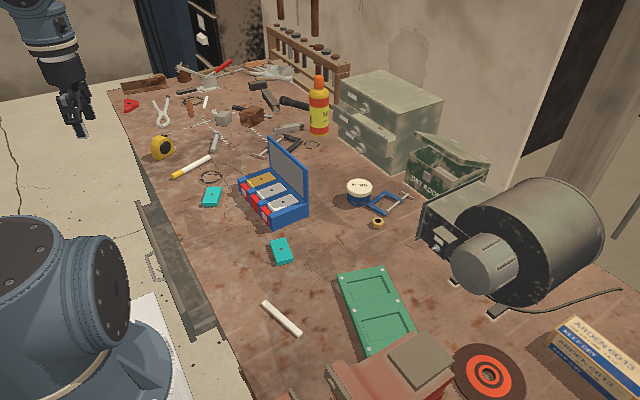

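Side view: brass plate at (262,180), silver plates at (272,189) and (282,202), and turquoise look-alikes at (211,197) and (281,250), which I'll leave alone. The carrier is at (376,310), the tub at (359,190) and the nut at (377,222). I choose the two silver plates in the case and check them in a close crop.

```bash
python3 - <<'E'
import cv2,numpy as np
a=cv2.imread('pics/scene0.png');b=cv2.imread('pics/side0.png')
c=lambda im,x,y:cv2.resize(im[y:y+75,x:x+100],(400,300),interpolation=cv2.INTER_CUBIC)
d=lambda im,x,y:cv2.resize(im[y:y+120,x:x+160],(400,300),interpolation=cv2.INTER_CUBIC)
cv2.imwrite('pics/crop1.png',np.vstack([np.hstack([d(b,200,125),d(b,310,250)]),np.hstack([c(a,250,230),c(a,320,150)])]))
E
```

```text
(no output)
```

View pics/crop1.png

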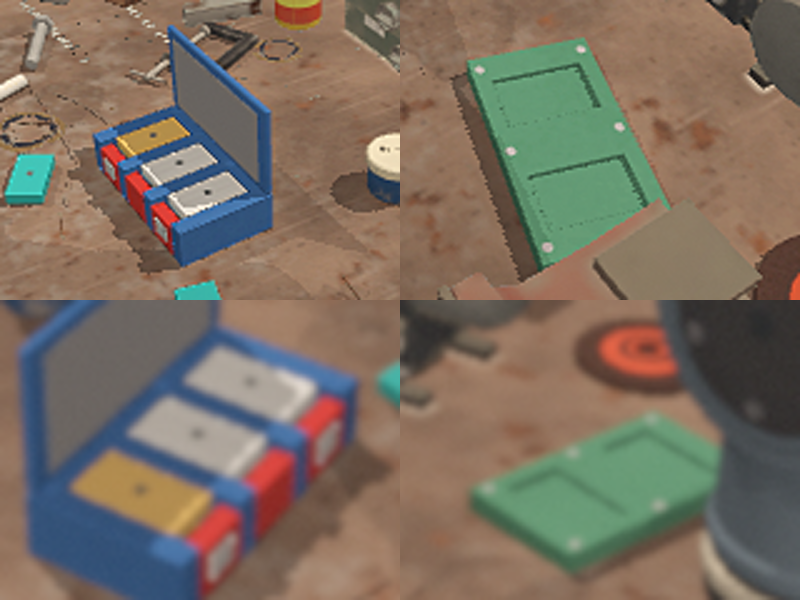

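```bash
cat > h.py <<'E'
import numpy as np, cv2
CAL={'scene':(519.4035,320.0393,202.2735,[[-0.8379235858224263, -0.5452337992324219, 0.02457983924003799], [-0.31410580558110146, 0.44491366276537847, -0.8386831198879243], [0.44634247750212436, -0.7104730373907755, -0.5440647534237]],[0.5232648434089314, 0.21319081649853247, 1.250487380289663]),
'side':(383.03234,319.35177,199.47143,[[0.8438485523039813, -0.5365251592918958, 0.0077700850240329045], [-0.3344520987970786, -0.5372407226639953, -0.7742830228809728], [0.41959672828169675, 0.6507788866875399, -0.6327917716413686]],[-0.3984846440112399, 0.33043801377149307, 0.6575411697065913])}
def onplane(cam,px,z):
    f,cx,cy,R,t=CAL[cam]; R=np.array(R);t=np.array(t)
    c=-R.T@t; d=R.T@np.array([(px[0]-cx)/f,(px[1]-cy)/f,1]); return c+d*(z-c[2])/d[2]
E
python3 - <<'E'
from h import *
np.set_printoptions(precision=4,suppress=True)
sd=lambda u,v:(200+u/2.5,125+v/2.5); sc=lambda u,v:(250+u/4,230+(v-300)/4)
for n,a,b in [('near',(207,191),(251,382)),('mid',(180,162),(198,433)),('brass',(152,134),(140,490))]:
    print(n,onplane('side',sd(*a),.046)[:2],onplane('scene',sc(*b),.046)[:2])
sd=lambda u,v:(310+(u-400)/2.5,250+v/2.5); sc=lambda u,v:(320+(u-400)/4,150+(v-300)/4)
for p in [(480,69),(581,49),(511,151),(619,127),(548,247)]: print('side',onplane('side',sd(*p),.018)[:2])
for p in [(488,489),(573,453),(652,419),(658,506),(574,544)]: print('scene',onplane('scene',sc(*p),.018)[:2])
# lid top corners, tub, nut, vise
print('lidtop',onplane('side',(200+168/2.5,125+27/2.5),.151),onplane('side',(200+270/2.5,125+113/2.5),.151))
print('tub',onplane('side',(359,186),.049),'nut',onplane('side',(377,222),.014))
print('turq',onplane('side',(282,247),.014),onplane('side',(211,194),.014))
E
```

```text
near [0.5038 0.2259] [0.4989 0.2282]
mid [0.5024 0.2841] [0.4977 0.2871]
brass [0.4991 0.3458] [0.4959 0.3481]
side [ 0.5045 -0.0406]
side [ 0.5934 -0.0698]
side [ 0.4777 -0.1219]
side [ 0.5666 -0.1506]
side [ 0.4517 -0.2027]
scene [ 0.5883 -0.0636]
scene [ 0.5614 -0.1456]
scene [ 0.5354 -0.2272]
scene [ 0.4733 -0.1162]
scene [ 0.4998 -0.0361]
lidtop [0.5446 0.3794 0.151 ] [0.5545 0.1821 0.151 ]
tub [0.7078 0.1716 0.049 ] nut [0.6853 0.0614 0.014 ]
turq [0.4389 0.1124 0.014 ] [0.3676 0.3942 0.014 ]
```

```bash
cat >> h.py <<'E'
from scipy.spatial.transform import Rotation as Ro
np.set_printoptions(precision=4,suppress=True)
CASE=dict(o=np.array([.4991,.2865,0]),yaw=2.0)
CARR=dict(o=np.array([.5198,-.1336,0]),yaw=-18.0)
def toolR(yaw,lean):  # tool z = lean back towards -x of frame; tool x ~ -x, tool y ~ +y of frame
    a=np.radians(lean); s,c=np.sin(a),np.cos(a)
    return Ro.from_euler('z',yaw,degrees=True)*Ro.from_matrix(np.array([[-c,0,s],[0,1,0],[-s,0,-c]]))
def w(F,p): return F['o']+Ro.from_euler('z',F['yaw'],degrees=True).apply(p)
def delta(F,tip,lean,ahead=.014):
    """shift+rotvec in tool axes so the point `ahead` of TCP lands on tip (frame F)"""
    from plant import status
    s=status.read_state(); R0=Ro.from_euler('xyz',s['ee_rot'],degrees=True); R1=toolR(F['yaw'],lean)
    p=w(F,np.array(tip))-R1.apply([0,0,ahead])
    print('t',s['time'],'shift',R0.inv().apply(p-s['ee_pos']),'turn',(R0.inv()*R1).as_rotvec(),'tcp->',p)
E
python3 - <<'E'
from h import *
delta(CASE,(-.02,-.03,.13),36)
E
```

```text
t 0.1 shift [-0.3766 -0.1172  0.1037] turn [-0.1052 -0.6226 -0.3203] tcp-> [0.4719 0.2555 0.1413]
```

Call:
{"name": "move_arm", "arguments": {"targets": [[0.0,-0.04,-0.012,0.006,-0.01,-0.062,-0.032],[0.0,-0.08,-0.024,0.012,-0.02,-0.124,-0.064],[0.0,-0.12,-0.037,0.018,-0.03,-0.187,-0.096],[0.0,-0.16,-0.049,0.024,-0.042,-0.25,-0.128],[0.0,-0.19,-0.06,0.03,-0.052,-0.31,-0.16]], "force": 60}}

```text
time: 0.52
ee_pos: [0.3121, 0.3636, 0.215]
ee_rot: [178.5, 18.1, 172.1]
ft_force: [0.3, 0.6, 0.3]
grip_width: 0.298
gripper_force: 0.0
```

```bash
python3 - <<'E'
from h import *
delta(CASE,(-.02,-.03,.13),36)
E
```

```text
t 0.5167 shift [-0.1417 -0.0883  0.1216] turn [-0.0529 -0.3091 -0.1592] tcp-> [0.4719 0.2555 0.1413]
```

Call:
{"name": "move_arm", "arguments": {"targets": [[0.0,-0.028,-0.018,0.024,-0.01,-0.062,-0.032],[0.0,-0.057,-0.035,0.049,-0.021,-0.124,-0.064],[0.0,-0.085,-0.053,0.073,-0.032,-0.186,-0.096],[0.0,-0.113,-0.07,0.097,-0.042,-0.248,-0.128],[0.0,-0.142,-0.088,0.122,-0.053,-0.309,-0.159]]}}

```text
time: 0.93
ee_pos: [0.4632, 0.2616, 0.1438]
ee_rot: [179.8, 35.3, -178.5]
ft_force: [1.8, 2.4, -1.4]
grip_width: -0.004
gripper_force: 0.0
```

Call:
{"name": "move_arm", "arguments": {"targets": [[0.0,0,0,0,0,0,0],[0.0,0,0,0,0,0,0],[0.0,0,0,0,0,0,0],[0.0,0,0,0,0,0,0],[0.0,0,0,0,0,0,0]]}}

```text
time: 1.35
ee_pos: [0.4622, 0.2646, 0.1449]
ee_rot: [179.6, 35.1, -178.5]
ft_force: [-0.3, 1.3, -0.3]
grip_width: 0.002
gripper_force: 0.0
```

```bash
python3 - <<'E'
from h import *
from plant import grab_frame,status
f=grab_frame('wrist'); cv2.imwrite('pics/w1.png',cv2.cvtColor(f['frame'],cv2.COLOR_RGB2BGR))
np.savez('w1.npz',**{k:f[k] for k in('mtx','R','t')}); print(f['mtx'],f['R'],f['t'])
delta(CASE,(-.02,-.03,.13),36)
E
```

```text
[[309.7069   0.     320.3043]
 [  0.     309.7069 196.8631]
 [  0.       0.       1.    ]] [[-0.0291  0.9996  0.0041]
 [ 0.5897  0.0138  0.8075]
 [ 0.8071  0.0259 -0.5898]] [-0.2513 -0.3574 -0.1465]
t 1.4 shift [-0.0058 -0.0093  0.0083] turn [ 0.001  -0.0153 -0.0076] tcp-> [0.4719 0.2555 0.1413]
```

View pics/w1.png

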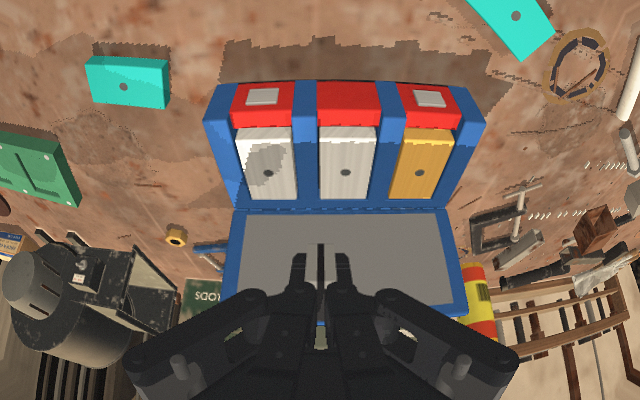

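Wrist view: silver dots at (268,173) and (345.5,172.5), brass dot at (419,173), red lip at the top, fingers shut at (321,245). I'll measure the case from here.

```bash
cat >> h.py <<'E'
def fish(file,px,z):
    d=np.load(file); K=d['mtx'];R=d['R'];t=d['t']
    v=np.array([px[0]-K[0,2],px[1]-K[1,2]]); r=np.hypot(*v); th=r/K[0,0]
    ray=R.T@np.array([*(v/r*np.sin(th)),np.cos(th)]); c=-R.T@t
    return c+ray*(z-c[2])/ray[2]
E
python3 - <<'E'
from h import *
for p in [(268,173),(345.5,172.5),(419,173)]: print(fish('w1.npz',p,.046))
for p in [(205,207),(484,121),(209,121)]: print('c',fish('w1.npz',p,.046))
for p in [(39,168),(33,190),(14,133),(75,205)]: print('carr',fish('w1.npz',p,.018))
delta(CASE,(-.02,-.06,.06),36)
E
```

```text
[0.506  0.2248 0.046 ]
[0.5041 0.2855 0.046 ]
[0.5023 0.3454 0.046 ]
c [0.5556 0.1583 0.046 ]
c [0.4431 0.38   0.046 ]
c [0.4517 0.1891 0.046 ]
carr [ 0.524  -0.0735  0.018 ]
carr [ 0.5684 -0.1305  0.018 ]
carr [ 0.4642 -0.0718  0.018 ]
carr [ 0.6015 -0.0627  0.018 ]
t 1.4 shift [ 0.0343 -0.0396  0.0655] turn [ 0.001  -0.0153 -0.0076] tcp-> [0.473  0.2256 0.0713]
```

```bash
sed -i "s/^CASE=.*/CASE=dict(o=np.array([.5025,.2853,0]),yaw=1.8)/" h.py && python3 - <<'E'
from h import *
delta(CASE,(-.0181,-.06,.0665),36)
E
```

```text
t 1.4 shift [ 0.0264 -0.0408  0.0631] turn [ 0.003  -0.0153 -0.0048] tcp-> [0.4781 0.2245 0.0778]
```

Call:
{"name": "move_arm", "arguments": {"targets": [[0.0,0.006,-0.01,0.015,0.001,-0.005,-0.002],[0.0,0.013,-0.02,0.031,0.002,-0.01,-0.003],[0.0,0.02,-0.03,0.047,0.003,-0.015,-0.005],[0.0,0.0264,-0.0408,0.0631,0.003,-0.0153,-0.005],[0.0,0.0264,-0.0408,0.0631,0.003,-0.0153,-0.005]]}}

```text
time: 1.82
ee_pos: [0.4767, 0.2217, 0.0743]
ee_rot: [-179.8, 35.8, -178.1]
ft_force: [0.7, -0.4, -1.2]
grip_width: -0.004
gripper_force: 0.0
```

```bash
python3 - <<'E'
from h import *
delta(CASE,(-.0181,-.06,.0545),36)
delta(CASE,(-.0181,-.06,.0465),36)
E
```

```text
t 1.8167 shift [0.0037 0.0028 0.0077] turn [-0.0033 -0.004   0.0009] tcp-> [0.4781 0.2245 0.0658]
t 1.8167 shift [0.0084 0.0028 0.0142] turn [-0.0033 -0.004   0.0009] tcp-> [0.4781 0.2245 0.0578]
```

Call:
{"name": "move_arm", "arguments": {"targets": [[0.0,0.0,0.0,0.0,0,0,0],[0.0,0,0,0,0,0,0],[0.0,0,0,0,0,0,0],[0.0,0,0,0,0,0,0],[0.0,0,0,0,0,0,0]]}}

```text
time: 2.23
ee_pos: [0.4784, 0.2241, 0.0781]
ee_rot: [-180.0, 36.0, -178.2]
ft_force: [0.2, 0.5, -0.1]
grip_width: -0.001
gripper_force: 0.0
```

```bash
python3 - <<'E'
from h import *
delta(CASE,(-.0181,-.06,.0545),36)
delta(CASE,(-.0181,-.06,.0465),36)
E
```

```text
t 2.2333 shift [0.0074 0.0004 0.0097] turn [-0.0003  0.0007 -0.0003] tcp-> [0.4781 0.2245 0.0658]
t 2.2333 shift [0.0121 0.0004 0.0162] turn [-0.0003  0.0007 -0.0003] tcp-> [0.4781 0.2245 0.0578]
```

Call:
{"name": "move_arm", "arguments": {"targets": [[0.0,0.0025,0.0,0.003,0,0,0],[0.0,0.005,0,0.0065,0,0,0],[0.0,0.0074,0,0.0097,0,0,0],[0.0,0.0074,0,0.0097,0,0,0],[0.0,0.0074,0,0.0097,0,0,0]]}}

```text
time: 2.65
ee_pos: [0.4775, 0.2231, 0.0644]
ee_rot: [-179.9, 35.9, -178.2]
ft_force: [-0.2, -0.2, -1.0]
grip_width: 0.002
gripper_force: 0.0
```

Call:
{"name": "move_arm", "arguments": {"targets": [[0.0,0.001,0.0,0.0013,0,0,0],[0.0,0.002,0,0.0026,0,0,0],[0.0,0.003,0,0.004,0,0,0],[0.0,0.004,0,0.0053,0,0,0],[0.0,0.005,0,0.0066,0,0,0]]}}

```text
time: 3.07
ee_pos: [0.4776, 0.2233, 0.0566]
ee_rot: [-179.9, 36.0, -178.2]
ft_force: [-0.3, 0.8, 0.0]
grip_width: 0.003
gripper_force: 0.1
```

Call:
{"name": "move_arm", "arguments": {"targets": [[0.0,0.0,0.0,0.0,0,0,0],[0.0,0,0,0,0,0,0],[0.0,0,0,0,0,0,0],[0.0,0,0,0,0,0,0],[0.0,0,0,0,0,0,0]]}}

```text
time: 3.48
ee_pos: [0.4776, 0.2233, 0.0568]
ee_rot: [-180.0, 36.0, -178.2]
ft_force: [-0.9, -0.2, -0.0]
grip_width: 0.002
gripper_force: 0.0
```

```bash
python3 - <<'E'
from h import *
from plant import grab_frame,status
f=grab_frame('wrist'); cv2.imwrite('pics/w2.png',cv2.cvtColor(f['frame'][50:300,180:480],cv2.COLOR_RGB2BGR))
np.savez('w2.npz',**{k:f[k] for k in('mtx','R','t')})
f=grab_frame('side'); cv2.imwrite('pics/s2.png',cv2.resize(cv2.cvtColor(f['frame'][125:245,200:360],cv2.COLOR_RGB2BGR),None,fx=3,fy=3))
a=cv2.imread('pics/w2.png'); b=cv2.imread('pics/s2.png')
c=np.zeros((500,780,3),np.uint8); c[:250,:300]=a; c[:360,300:780]=b; cv2.imwrite('pics/c2.png',c)
delta(CASE,(-.0181,-.06,.0465),36)
E
```

```text
t 3.5833 shift [-0.0009  0.0011 -0.0006] turn [-0.0011 -0.0001 -0.0004] tcp-> [0.4781 0.2245 0.0578]
```

View pics/c2.png

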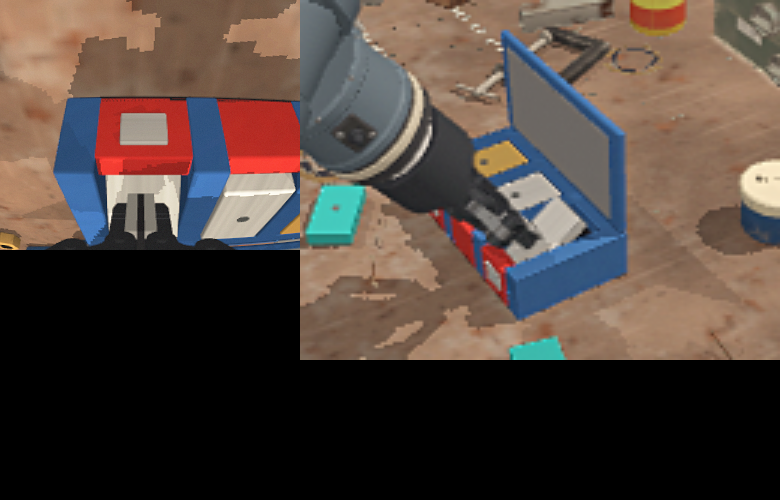

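```bash
python3 - <<'E'
from h import *
for p in [(285,190),(296.7,202.3)]:
    q=onplane('side',p,.0647); print(q, Ro.from_euler('z',-1.8,degrees=True).apply(q-CASE['o']))
delta(CASE,(.0183-.588*.035,-.06,.0541+.809*.035),36,.0125)
E
```

```text
[0.5208 0.2433 0.0647] [ 0.0169 -0.0425  0.0647]
[0.5216 0.1839 0.0647] [ 0.0159 -0.1019  0.0647]
t 3.5833 shift [-0.0348  0.0011 -0.0188] turn [-0.0011 -0.0001 -0.0004] tcp-> [0.4948 0.225  0.0925]
```

Near silver plate stands tipped up (bright raised face around (555,215) in the crop). I'll retreat along the tool and move over the raised end.

Call:
{"name": "move_arm", "arguments": {"targets": [[0.0,0.0,0.0,-0.012,0,0,0],[0.0,0,0.0,-0.026,0,0,0],[0.05,-0.01,0.0,-0.028,0,0,0],[0.05,-0.023,0.001,-0.024,0,0,0],[0.05,-0.035,0.001,-0.019,0,0,0]]}}

```text
time: 4.0
ee_pos: [0.4959, 0.2255, 0.0938]
ee_rot: [180.0, 36.1, -178.2]
ft_force: [-0.2, 0.1, 0.2]
grip_width: 0.419
gripper_force: 0.0
```

Call:
{"name": "move_arm", "arguments": {"targets": [[0.05,0.0,0.0,0.0,0,0,0],[0.05,0,0,0,0,0,0],[0.05,0,0,0,0,0,0],[0.05,0,0,0,0,0,0],[0.05,0,0,0,0,0,0]]}}

```text
time: 4.42
ee_pos: [0.4942, 0.2247, 0.0922]
ee_rot: [-179.9, 35.9, -178.2]
ft_force: [0.8, -0.0, -0.0]
grip_width: 0.587
gripper_force: 0.0
```

```bash
python3 - <<'E'
from h import *
from plant import grab_frame,status
f=grab_frame('wrist'); cv2.imwrite('pics/w3.png',cv2.resize(cv2.cvtColor(f['frame'][50:300,180:480],cv2.COLOR_RGB2BGR),None,fx=2,fy=2))
np.savez('w3.npz',**{k:f[k] for k in('mtx','R','t')})
print(status.read_state()['grip_width'])
delta(CASE,(.0183,-.06,.0541),36,.0125)
E
```

```text
0.5887487028572932
t 4.4667 shift [-0.0006  0.0003  0.0351] turn [-0.0014 -0.0009  0.0001] tcp-> [0.5153 0.2257 0.0642]
```

View pics/w3.png

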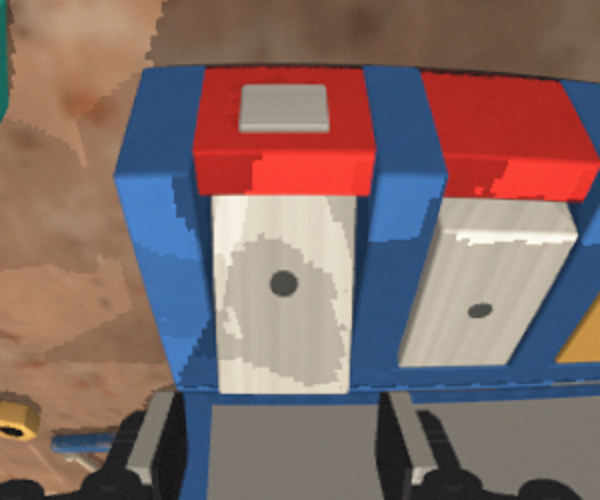

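Wrist view: the tipped plate is centred between the fingers. Its dot is at full-frame (321.5,191.5), and its raised end edge runs from (289,246.5) to (355,246.5).

```bash
python3 - <<'E'
from h import *
for p,z in [((321.5,191.5),.0435),((322,246.5),.0647)]:
    q=fish('w3.npz',p,z); print(Ro.from_euler('z',-1.8,degrees=True).apply(q-CASE['o']))
E
```

```text
[-0.009  -0.0602  0.0435]
[ 0.0189 -0.0598  0.0647]
```

Call:
{"name": "move_arm", "arguments": {"targets": [[0.05,0.0,0.0,0.01,0,0,0],[0.05,0,0,0.02,0,0,0],[0.05,0,0,0.028,0,0,0],[0.05,0,0,0.032,0,0,0],[0.05,0,0,0.0345,0,0,0]]}}

```text
time: 4.88
ee_pos: [0.5149, 0.2253, 0.064]
ee_rot: [-179.9, 35.9, -178.2]
ft_force: [-0.2, -0.7, -0.3]
grip_width: 0.583
gripper_force: 0.0
```

Call:
{"name": "move_arm", "arguments": {"targets": [[0.05,0.0,0.0,0.0,0,0,0],[0.05,0,0,0,0,0,0],[0.03,0,0,0,0,0,0],[0.03,0,0,0,0,0,0],[0.03,0,0,0,0,0,0]], "force": 60}}

```text
time: 5.3
ee_pos: [0.5151, 0.2256, 0.0652]
ee_rot: [-180.0, 36.0, -178.2]
ft_force: [-0.8, 0.0, 2.4]
grip_width: 0.44
gripper_force: 59.9
```

Call:
{"name": "move_arm", "arguments": {"targets": [[0.03,0.0,0.0,0.0,0,0,0],[0.03,0,0,0,0,0,0],[0.03,0,0,0,0,0,0],[0.03,0,0,0,0,0,0],[0.03,0,0,0,0,0,0]]}}

```text
time: 5.72
ee_pos: [0.5152, 0.2256, 0.0651]
ee_rot: [-180.0, 36.0, -178.2]
ft_force: [-2.9, -0.0, 6.0]
grip_width: 0.445
gripper_force: 60.2
```

```bash
python3 - <<'E'
from h import *
delta(CASE,(.0183,-.06,.0541),36,.0125)
E
```

```text
t 5.7167 shift [0.0004 0.0001 0.0008] turn [-0.001   0.0003 -0.0005] tcp-> [0.5153 0.2257 0.0642]
```

Call:
{"name": "move_arm", "arguments": {"targets": [[0.03,-0.005,0.0,-0.003,0,0,0],[0.03,-0.012,0,-0.0098,0,0,0],[0.03,-0.021,0,-0.022,0,0,0],[0.03,-0.03,0,-0.034,0,0,0],[0.03,-0.0385,0,-0.0462,0,0,0]]}}

```text
time: 6.13
ee_pos: [0.5186, 0.2253, 0.1252]
ee_rot: [-179.9, 35.9, -178.2]
ft_force: [0.3, 0.2, -2.3]
grip_width: 0.442
gripper_force: 60.4
```

Call:
{"name": "move_arm", "arguments": {"targets": [[0.03,-0.006,0.0,-0.008,0,0,0],[0.03,-0.012,0,-0.016,0,0,0],[0.03,-0.018,0,-0.024,0,0,0],[0.03,-0.018,0,-0.024,0,0,0],[0.03,-0.018,0,-0.024,0,0,0]]}}

```text
time: 6.55
ee_pos: [0.5195, 0.2257, 0.1549]
ee_rot: [-180.0, 36.0, -178.2]
ft_force: [0.2, 0.2, -2.1]
grip_width: 0.442
gripper_force: 60.5
```

```bash
python3 - <<'E'
from h import *
from plant import grab_frame,status
f=grab_frame('wrist'); cv2.imwrite('pics/w4.png',cv2.cvtColor(f['frame'],cv2.COLOR_RGB2BGR))
np.savez('w4.npz',**{k:f[k] for k in('mtx','R','t')})
delta(CARR,(0,.048,.1),0,.0125)
E
```

```text
t 6.6 shift [ 0.0199 -0.3137  0.0375] turn [0.1071 0.6212 0.3335] tcp-> [ 0.5346 -0.0879  0.1125]
```

View pics/w4.png

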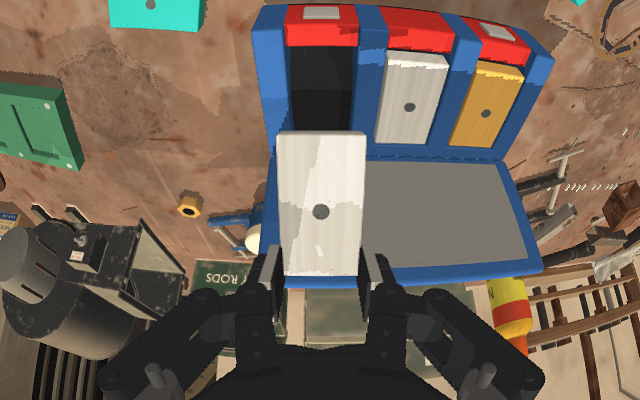

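Plate is held cleanly (dot (320,212), between the pads), and its pocket is empty.

```bash
python3 - <<'E'
from h import *
from plant import status
s=status.read_state(); R0=Ro.from_euler('xyz',s['ee_rot'],degrees=True)
d=np.load('w4.npz')
def proj(pt):
    c=d['R']@(R0.apply(pt)+s['ee_pos'])+d['t']; th=np.arctan2(np.hypot(c[0],c[1]),c[2]); return d['mtx'][:2,2]+d['mtx'][0,0]*th*c[:2]/np.hypot(c[0],c[1])
for p in [(.029,0,.0045),(.065,.02,.0045),(.065,-.02,.0045),(-.007,.02,.0045),(-.007,-.02,.0045)]: print(proj(np.array(p)))
E
```

```text
[320.7773 210.3356]
[366.9393 132.654 ]
[274.7092 132.6039]
[359.7057 275.4603]
[281.7171 275.4352]
```

Call:
{"name": "move_arm", "arguments": {"targets": [[0.03,0.002,-0.035,-0.003,0.0,0.0,0.0],[0.03,0.003,-0.07,-0.004,0.01,0.07,0.04],[0.03,0.006,-0.105,0.0,0.025,0.15,0.08],[0.03,0.008,-0.14,0.005,0.04,0.23,0.12],[0.03,0.01,-0.175,0.01,0.054,0.31,0.167]]}}

```text
time: 7.02
ee_pos: [0.5218, 0.0493, 0.1406]
ee_rot: [178.3, 17.8, 171.2]
ft_force: [1.5, 1.7, -3.5]
grip_width: 0.443
gripper_force: 60.8
```

```bash
python3 - <<'E'
from h import *
delta(CARR,(0,.048,.1),0,.0125)
E
```

```text
t 7.0167 shift [-0.0233 -0.1347  0.0331] turn [0.0542 0.308  0.1647] tcp-> [ 0.5346 -0.0879  0.1125]
```

```bash
python3 - <<'E'
from h import *
delta(CARR,(.0285,.048,.1),0,.0125)
E
```

```text
t 7.0167 shift [-0.0501 -0.1395  0.0416] turn [0.0542 0.308  0.1647] tcp-> [ 0.5617 -0.0968  0.1125]
```

Call:
{"name": "move_arm", "arguments": {"targets": [[0.03,-0.012,-0.035,0.01,0.013,0.075,0.04],[0.03,-0.025,-0.07,0.02,0.027,0.15,0.08],[0.03,-0.038,-0.105,0.03,0.04,0.23,0.12],[0.03,-0.05,-0.139,0.041,0.054,0.308,0.165],[0.03,-0.05,-0.139,0.041,0.054,0.308,0.165]]}}

```text
time: 7.43
ee_pos: [0.5641, -0.1006, 0.1079]
ee_rot: [-179.8, -0.4, 161.6]
ft_force: [-1.4, -0.6, -3.8]
grip_width: 0.444
gripper_force: 60.9
```

Call:
{"name": "move_arm", "arguments": {"targets": [[0.03,0.0,0.0,0.0,0,0,0],[0.03,0,0,0,0,0,0],[0.03,0,0,0,0,0,0],[0.03,0,0,0,0,0,0],[0.03,0,0,0,0,0,0]]}}

```text
time: 7.85
ee_pos: [0.5623, -0.0938, 0.1147]
ee_rot: [180.0, 0.3, 162.2]
ft_force: [-0.8, 0.1, -1.2]
grip_width: 0.439
gripper_force: 60.9
```

```bash
python3 - <<'E'
from h import *
from plant import grab_frame,status
f=grab_frame('wrist'); a=cv2.cvtColor(f['frame'],cv2.COLOR_RGB2BGR)
np.savez('w5.npz',**{k:f[k] for k in('mtx','R','t')})
f=grab_frame('scene'); b=cv2.cvtColor(f['frame'],cv2.COLOR_RGB2BGR)[130:250,300:500]
cv2.imwrite('pics/w5.png',np.vstack([a,cv2.copyMakeBorder(b,0,0,0,440,0)])) 
delta(CARR,(.0285,.048,.1),0,.0125)
E
```

```text
t 7.95 shift [-0.0001 -0.0027  0.002 ] turn [0.0001 0.0053 0.0023] tcp-> [ 0.5617 -0.0968  0.1125]
```

View pics/w5.png

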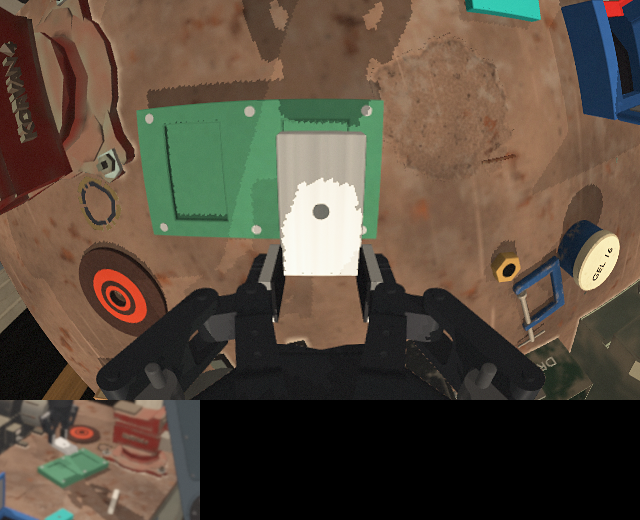

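Wrist view: carrier screws at (150,118), (250,111), (367,111), (164,227), (257,230) and (364,230). Both wells are free, and the vise is well to the left.

```bash
python3 - <<'E'
from h import *
P=[fish('w5.npz',p,.018)[:2] for p in [(150,118),(250,111),(367,111),(164,227),(257,230),(364,230)]]
print(np.array(P)); print('mid',(P[1]+P[4])/2, 'ctr all',(P[0]+P[2]+P[3]+P[5])/4)
for a,b in [(0,2),(3,5)]: v=P[b]-P[a]; print('y ang',np.degrees(np.arctan2(v[1],v[0])))
for a,b in [(0,3),(1,4),(2,5)]: v=P[b]-P[a]; print('x ang',np.degrees(np.arctan2(v[1],v[0])))
# well 1 outline (top edge)
Q=[fish('w5.npz',p,.018)[:2] for p in [(165,122),(222,121),(174,219),(228,219)]]; print(np.mean(Q,0))
E
```

```text
[[ 0.4528 -0.2019]
 [ 0.4791 -0.1213]
 [ 0.5058 -0.0403]
 [ 0.5427 -0.2319]
 [ 0.5695 -0.1505]
 [ 0.5959 -0.0678]]
mid [ 0.5243 -0.1359] ctr all [ 0.5243 -0.1355]
y ang 71.83958866051103
y ang 72.04834069987803
x ang -18.485554062150225
x ang -17.943695552321806
x ang -16.95600697741005
[ 0.5079 -0.1807]
```

```bash
sed -i "s/^CARR=.*/CARR=dict(o=np.array([.5233,-.1352,0]),yaw=-18.0)/" h.py && python3 - <<'E'
from h import *
delta(CARR,(.0285,.048,.032),0,.0125)
E
```

```text
t 7.95 shift [-0.0035 -0.0032  0.07  ] turn [0.0001 0.0053 0.0023] tcp-> [ 0.5652 -0.0984  0.0445]
```

Call:
{"name": "move_arm", "arguments": {"targets": [[0.03,-0.001,-0.001,0.02,0,0.005,0.002],[0.03,-0.002,-0.002,0.04,0,0.005,0.002],[0.03,-0.0035,-0.003,0.055,0,0.005,0.002],[0.03,-0.0035,-0.0032,0.065,0,0.005,0.002],[0.03,-0.0035,-0.0032,0.07,0,0.005,0.002]]}}

```text
time: 8.37
ee_pos: [0.5645, -0.0987, 0.0427]
ee_rot: [-180.0, -0.1, 162.0]
ft_force: [-0.5, -0.9, -1.6]
grip_width: 0.445
gripper_force: 60.9
```

Call:
{"name": "move_arm", "arguments": {"targets": [[0.03,0.0,0.0,0.0,0,0,0],[0.03,0,0,0,0,0,0],[0.03,0,0,0,0,0,0],[0.03,0,0,0,0,0,0],[0.03,0,0,0,0,0,0]]}}

```text
time: 8.78
ee_pos: [0.5656, -0.0991, 0.0444]
ee_rot: [-180.0, -0.0, 162.0]
ft_force: [0.3, 1.4, -2.9]
grip_width: 0.439
gripper_force: 60.9
```

```bash
python3 - <<'E'
from h import *
delta(CARR,(.0285,.048,.0195),0,.0125)
E
```

```text
t 8.7833 shift [0.0006 0.0006 0.0124] turn [-0.     -0.0001 -0.0009] tcp-> [ 0.5652 -0.0984  0.032 ]
```

Call:
{"name": "move_arm", "arguments": {"targets": [[0.03,0.0006,0.0006,0.003,0,0,0],[0.03,0.0006,0.0006,0.006,0,0,0],[0.03,0.0006,0.0006,0.0085,0,0,0],[0.03,0.0006,0.0006,0.0105,0,0,0],[0.03,0.0006,0.0006,0.0115,0,0,0]]}}

```text
time: 9.2
ee_pos: [0.5647, -0.0982, 0.0324]
ee_rot: [-180.0, -0.1, 162.0]
ft_force: [-8.2, 1.3, 24.0]
grip_width: 0.445
gripper_force: 63.5
```

Call:
{"name": "move_arm", "arguments": {"targets": [[0.03,0.0,0.0,0.0,0,0,0],[0.03,0,0,0,0,0,0],[0.03,0,0,0,0,0,0],[0.03,0,0,0,0,0,0],[0.03,0,0,0,0,0,0]]}}

```text
time: 9.62
ee_pos: [0.5647, -0.0982, 0.0325]
ee_rot: [-180.0, -0.1, 162.0]
ft_force: [-4.8, 0.9, 7.5]
grip_width: 0.441
gripper_force: 61.9
```

Call:
{"name": "move_arm", "arguments": {"targets": [[0.05,0.0,0.0,0.0,0,0,0],[0.05,0,0,0,0,0,0],[0.05,0,0,0,0,0,0],[0.05,0,0,0,0,0,0],[0.05,0,0,0,0,0,0]]}}

```text
time: 10.03
ee_pos: [0.5648, -0.0983, 0.0321]
ee_rot: [-180.0, -0.1, 162.0]
ft_force: [0.6, 0.1, -0.2]
grip_width: 0.584
gripper_force: 0.0
```

Call:
{"name": "move_arm", "arguments": {"targets": [[0.05,0.0,0.0,-0.01,0,0,0],[0.05,0,0,-0.025,0,0,0],[0.05,0,0,-0.045,0,0,0],[0.05,0,0,-0.075,0,0,0],[0.05,0,0,-0.105,0,0,0]]}}

```text
time: 10.45
ee_pos: [0.5643, -0.0982, 0.1387]
ee_rot: [-180.0, -0.1, 162.0]
ft_force: [0.1, 1.1, -0.4]
grip_width: 0.585
gripper_force: 0.0
```

```bash
python3 - <<'E'
from h import *
from plant import grab_frame,status
f=grab_frame('wrist'); a=cv2.cvtColor(f['frame'],cv2.COLOR_RGB2BGR)
np.savez('w6.npz',**{k:f[k] for k in('mtx','R','t')})
f=grab_frame('side'); b=cv2.resize(cv2.cvtColor(f['frame'],cv2.COLOR_RGB2BGR)[110:270,210:410],None,fx=1,fy=1)
cv2.imwrite('pics/w6.png',np.vstack([a,cv2.copyMakeBorder(b,0,0,0,440,0)])) 
delta(CASE,(-.02,0,.13),36)
E
```

```text
t 10.55 shift [0.2072 0.3354 0.0003] turn [-0.109  -0.6156 -0.3347] tcp-> [0.4743 0.2844 0.1413]
```

View pics/w6.png

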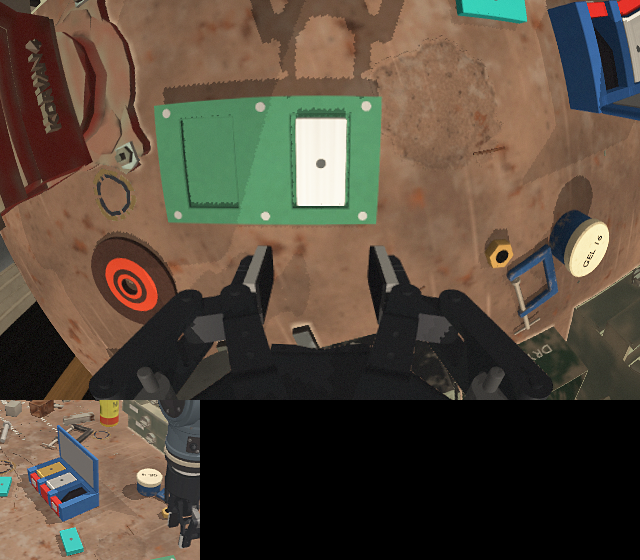

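The plate sits flat and centred in well_2 (dot (321,163)).

Call:
{"name": "move_arm", "arguments": {"targets": [[0.0,0.02,0.032,0.0,-0.01,-0.062,-0.033],[0.0,0.04,0.064,0.0,-0.021,-0.123,-0.067],[0.0,0.06,0.096,0.0,-0.032,-0.185,-0.1],[0.0,0.08,0.128,0.0,-0.043,-0.247,-0.133],[0.0,0.1,0.16,0.0,-0.054,-0.308,-0.167]]}}

```text
time: 10.97
ee_pos: [0.5187, 0.0862, 0.1379]
ee_rot: [178.3, 18.0, 171.4]
ft_force: [1.3, 0.9, 0.8]
grip_width: -0.004
gripper_force: 0.0
```

```bash
python3 - <<'E'
from h import *
delta(CASE,(-.025,0,.1),36)
E
```

```text
t 10.9667 shift [0.0829 0.1883 0.0067] turn [-0.0531 -0.3112 -0.1675] tcp-> [0.4693 0.2843 0.1113]
```

Call:
{"name": "move_arm", "arguments": {"targets": [[0.0,0.016,0.037,0.0,-0.01,-0.062,-0.033],[0.0,0.033,0.074,0.0,-0.021,-0.124,-0.067],[0.0,0.05,0.111,0.001,-0.032,-0.187,-0.1],[0.0,0.066,0.148,0.003,-0.043,-0.25,-0.133],[0.0,0.083,0.183,0.006,-0.053,-0.311,-0.167]]}}

```text
time: 11.38
ee_pos: [0.4684, 0.2798, 0.1126]
ee_rot: [179.9, 36.1, -178.3]
ft_force: [1.8, -0.0, -0.3]
grip_width: -0.004
gripper_force: 0.0
```

Call:
{"name": "move_arm", "arguments": {"targets": [[0.0,0.0,0.0,0.0,0,0,0],[0.0,0,0,0,0,0,0],[0.0,0,0,0,0,0,0],[0.0,0,0,0,0,0,0],[0.0,0,0,0,0,0,0]]}}

```text
time: 11.8
ee_pos: [0.4701, 0.2765, 0.1119]
ee_rot: [180.0, 35.8, -178.5]
ft_force: [-0.0, -0.4, -0.0]
grip_width: 0.0
gripper_force: 0.0
```

```bash
python3 - <<'E'
from h import *
delta(CASE,(-.0181,0,.0545),36)
E
```

```text
t 11.8 shift [0.0218 0.0078 0.041 ] turn [-0.0024 -0.0038 -0.0036] tcp-> [0.4762 0.2845 0.0658]
```

Call:
{"name": "move_arm", "arguments": {"targets": [[0.0,0.005,0.004,0.01,-0.002,-0.004,-0.003],[0.0,0.01,0.008,0.02,-0.002,-0.004,-0.003],[0.0,0.016,0.008,0.03,-0.002,-0.004,-0.003],[0.0,0.019,0.008,0.036,-0.002,-0.004,-0.003],[0.0,0.0195,0.008,0.037,-0.002,-0.004,-0.003]]}}

```text
time: 12.22
ee_pos: [0.4749, 0.2844, 0.0688]
ee_rot: [-179.9, 35.9, -178.1]
ft_force: [-0.8, -0.0, -0.9]
grip_width: 0.003
gripper_force: 0.0
```

Call:
{"name": "move_arm", "arguments": {"targets": [[0.0,0.0,0.0,0.0,0,0,0],[0.0,0,0,0,0,0,0],[0.0,0,0,0,0,0,0],[0.0,0,0,0,0,0,0],[0.0,0,0,0,0,0,0]]}}

```text
time: 12.63
ee_pos: [0.4748, 0.286, 0.0704]
ee_rot: [-180.0, 36.0, -178.1]
ft_force: [-0.6, 0.1, -0.7]
grip_width: 0.0
gripper_force: 0.0
```

```bash
python3 - <<'E'
from h import *
delta(CASE,(-.0181,0,.0545),36)
delta(CASE,(-.0181,0,.0457),36)
E
```

```text
t 12.6333 shift [ 0.0016 -0.0016  0.0045] turn [0.0012 0.0004 0.0017] tcp-> [0.4762 0.2845 0.0658]
t 12.6333 shift [ 0.0067 -0.0016  0.0116] turn [0.0012 0.0004 0.0017] tcp-> [0.4762 0.2845 0.057 ]
```

Call:
{"name": "move_arm", "arguments": {"targets": [[0.0,0.001,-0.001,0.003,0,0,0],[0.0,0.0016,-0.0016,0.0045,0,0,0],[0.0,0.003,-0.0016,0.006,0,0,0],[0.0,0.004,-0.0016,0.0075,0,0,0],[0.0,0.005,-0.0016,0.009,0,0,0]]}}

```text
time: 13.05
ee_pos: [0.4758, 0.2842, 0.0593]
ee_rot: [-180.0, 36.0, -178.1]
ft_force: [-0.2, -0.5, 0.3]
grip_width: -0.003
gripper_force: 0.1
```

Call:
{"name": "move_arm", "arguments": {"targets": [[0.0,0.001,0.0,0.0013,0,0,0],[0.0,0.002,0,0.0026,0,0,0],[0.0,0.002,0,0.0028,0,0,0],[0.0,0.002,0,0.0028,0,0,0],[0.0,0.002,0,0.0028,0,0,0]]}}

```text
time: 13.47
ee_pos: [0.4759, 0.2843, 0.0562]
ee_rot: [-180.0, 36.0, -178.1]
ft_force: [0.1, -0.4, 0.6]
grip_width: -0.002
gripper_force: 0.0
```

Call:
{"name": "move_arm", "arguments": {"targets": [[0.0,0.0,0.0,0.0,0,0,0],[0.0,0,0,0,0,0,0],[0.0,0,0,0,0,0,0],[0.0,0,0,0,0,0,0],[0.0,0,0,0,0,0,0]]}}

```text
time: 13.88
ee_pos: [0.4759, 0.2843, 0.0562]
ee_rot: [-180.0, 36.0, -178.1]
ft_force: [0.4, -0.8, -0.6]
grip_width: 0.003
gripper_force: 0.0
```

```bash
python3 - <<'E'
from h import *
delta(CASE,(.0183-.588*.035,0,.0541+.809*.035),36,.0125)
E
```

```text
t 13.8833 shift [-0.0351  0.0001 -0.0194] turn [ 0.0008 -0.0002  0.002 ] tcp-> [0.4929 0.285  0.0925]
```

Call:
{"name": "move_arm", "arguments": {"targets": [[0.0,0.0,0.0,-0.012,0,0,0],[0.0,0,0.0,-0.026,0,0,0],[0.05,-0.01,0.0,-0.028,0,0,0.001],[0.05,-0.023,0.0,-0.024,0,0,0.002],[0.05,-0.035,0.0,-0.0194,0,0,0.002]]}}

```text
time: 14.3
ee_pos: [0.4945, 0.2855, 0.0935]
ee_rot: [179.9, 36.1, -178.2]
ft_force: [0.7, 0.8, -0.2]
grip_width: 0.422
gripper_force: 0.0
```

Call:
{"name": "move_arm", "arguments": {"targets": [[0.05,0.0,0.0,0.0,0,0,0],[0.05,0,0,0,0,0,0],[0.05,0,0,0,0,0,0],[0.05,0,0,0,0,0,0],[0.05,0,0,0,0,0,0]]}}

```text
time: 14.72
ee_pos: [0.4925, 0.2846, 0.0919]
ee_rot: [180.0, 35.9, -178.2]
ft_force: [-0.1, 0.2, -0.4]
grip_width: 0.584
gripper_force: 0.0
```

```bash
python3 - <<'E'
from h import *
from plant import grab_frame,status
f=grab_frame('wrist'); a=cv2.cvtColor(f['frame'],cv2.COLOR_RGB2BGR); cv2.imwrite('pics/w7.png',a)
np.savez('w7.npz',**{k:f[k] for k in('mtx','R','t')})
g=cv2.cvtColor(a,cv2.COLOR_BGR2GRAY); m=((g<110)*255).astype(np.uint8); m[:150]=0; m[240:]=0
n,l,st,c=cv2.connectedComponentsWithStats(m)
for i in range(1,n):
    if 30<st[i][4]<400 and 200<c[i][0]<460: print(st[i],c[i])
# light (silver) mask extents in central columns
s=((g>130)&(np.ptp(a.astype(int),axis=2)<40))
for v in (160,175,200,220,235,242,246,250): 
    u=np.where(s[v,270:375])[0]; print(v,(u.min()+270,u.max()+270,len(u)) if len(u) else None)
delta(CASE,(.0183,0,.0541),36,.0125)
E
```

```text
[315 186  13  12 129] [321.1163 191.5504]
[414 202  12   7  66] [419.5 205. ]
160 (np.int64(286), np.int64(356), 71)
175 (np.int64(287), np.int64(356), 70)
200 (np.int64(287), np.int64(355), 69)
220 (np.int64(288), np.int64(354), 67)
235 (np.int64(289), np.int64(354), 66)
242 (np.int64(289), np.int64(354), 66)
246 (np.int64(289), np.int64(353), 65)
250 None
t 14.7667 shift [-0.0006  0.0002  0.0348] turn [ 0.0006 -0.0007  0.0004] tcp-> [0.5134 0.2856 0.0642]
```

Same picture numerically as for the first plate (dot (321,191.5), end edge at row 247): the second plate is tipped and centred. Now grip and lift it.

Call:
{"name": "move_arm", "arguments": {"targets": [[0.05,0.0,0.0,0.01,0,0,0],[0.05,0,0,0.02,0,0,0],[0.05,0,0,0.028,0,0,0],[0.05,0,0,0.032,0,0,0],[0.05,0,0,0.034,0,0,0]]}}

```text
time: 15.18
ee_pos: [0.5127, 0.2853, 0.0642]
ee_rot: [180.0, 35.9, -178.2]
ft_force: [-0.6, -0.3, 0.2]
grip_width: 0.586
gripper_force: 0.0
```

Call:
{"name": "move_arm", "arguments": {"targets": [[0.05,0.0,0.0,0.0,0,0,0],[0.05,0,0,0,0,0,0],[0.03,0,0,0,0,0,0],[0.03,0,0,0,0,0,0],[0.03,0,0,0,0,0,0]], "force": 60}}

```text
time: 15.6
ee_pos: [0.5129, 0.2857, 0.0654]
ee_rot: [179.9, 36.0, -178.2]
ft_force: [-0.9, -0.9, 2.1]
grip_width: 0.441
gripper_force: 59.8
```

Call:
{"name": "move_arm", "arguments": {"targets": [[0.03,0.0,0.0,0.0,0,0,0],[0.03,0,0,0,0,0,0],[0.03,0,0,0,0,0,0],[0.03,0,0,0,0,0,0],[0.03,0,0,0,0,0,0]]}}

```text
time: 16.02
ee_pos: [0.513, 0.2857, 0.0653]
ee_rot: [179.9, 36.0, -178.2]
ft_force: [-2.6, -1.2, 5.8]
grip_width: 0.443
gripper_force: 60.2
```

Call:
{"name": "move_arm", "arguments": {"targets": [[0.03,-0.005,0.0,-0.003,0,0,0],[0.03,-0.012,0,-0.0098,0,0,0],[0.03,-0.021,0,-0.022,0,0,0],[0.03,-0.03,0,-0.034,0,0,0],[0.03,-0.0385,0,-0.0462,0,0,0]]}}

```text
time: 16.43
ee_pos: [0.5165, 0.2853, 0.1254]
ee_rot: [180.0, 35.9, -178.2]
ft_force: [0.1, -0.5, -1.6]
grip_width: 0.441
gripper_force: 60.4
```

Call:
{"name": "move_arm", "arguments": {"targets": [[0.03,-0.006,0.0,-0.008,0,0,0],[0.03,-0.012,0,-0.016,0,0,0],[0.03,-0.018,0,-0.024,0,0,0],[0.03,-0.018,0,-0.024,0,0,0],[0.03,-0.018,0,-0.024,0,0,0]]}}

```text
time: 16.85
ee_pos: [0.5173, 0.2857, 0.1551]
ee_rot: [179.9, 36.0, -178.2]
ft_force: [-0.8, -0.4, -2.2]
grip_width: 0.442
gripper_force: 60.4
```

```bash
python3 - <<'E'
from h import *
from plant import grab_frame,status
f=grab_frame('wrist'); a=cv2.cvtColor(f['frame'],cv2.COLOR_RGB2BGR); cv2.imwrite('pics/w8.png',a)
g=cv2.cvtColor(a,cv2.COLOR_BGR2GRAY); m=((g<110)*255).astype(np.uint8); m[:180]=0; m[240:]=0
n,l,st,c=cv2.connectedComponentsWithStats(m)
for i in range(1,n):
    if 30<st[i][4]<500 and 280<c[i][0]<360: print(st[i],c[i])
s=((g>130)&(np.ptp(a.astype(int),axis=2)<40))
for v in (136,160,200,240,270): 
    u=np.where(s[v,265:380])[0]; print(v,(u.min()+265,u.max()+265,len(u)) if len(u) else None)
delta(CARR,(.0285,-.048,.1),0,.0125)
E
```

```text
136 (np.int64(276), np.int64(365), 90)
160 (np.int64(277), np.int64(365), 89)
200 (np.int64(278), np.int64(363), 86)
240 (np.int64(280), np.int64(361), 82)
270 (np.int64(272), np.int64(370), 76)
t 16.9 shift [ 0.0218 -0.4754  0.0358] turn [0.109  0.6211 0.3345] tcp-> [ 0.5356 -0.1897  0.1125]
```

Call:
{"name": "move_arm", "arguments": {"targets": [[0.03,0.002,-0.035,-0.003,0.0,0.0,0.0],[0.03,0.003,-0.07,-0.004,0.0,0.0,0.0],[0.03,0.004,-0.105,-0.003,0.016,0.1,0.05],[0.03,0.005,-0.14,0.0,0.034,0.2,0.1],[0.03,0.007,-0.175,0.003,0.05,0.3,0.16]]}}

```text
time: 17.32
ee_pos: [0.5176, 0.1093, 0.1482]
ee_rot: [178.1, 18.3, 171.7]
ft_force: [1.2, 0.7, -2.4]
grip_width: 0.445
gripper_force: 60.7
```

```bash
python3 - <<'E'
from h import *
delta(CARR,(.0285,-.048,.1),0,.0125)
E
```

```text
t 17.3167 shift [-0.0465 -0.2949  0.0435] turn [0.0593 0.3165 0.1734] tcp-> [ 0.5356 -0.1897  0.1125]
```

Call:
{"name": "move_arm", "arguments": {"targets": [[0.03,-0.006,-0.037,0.003,0.012,0.063,0.035],[0.03,-0.012,-0.074,0.008,0.024,0.127,0.07],[0.03,-0.018,-0.111,0.014,0.036,0.19,0.104],[0.03,-0.024,-0.148,0.02,0.048,0.254,0.139],[0.03,-0.03,-0.185,0.027,0.059,0.316,0.173]]}}

```text
time: 17.73
ee_pos: [0.531, -0.079, 0.1261]
ee_rot: [180.0, 0.1, 162.0]
ft_force: [0.8, 0.3, -2.3]
grip_width: 0.446
gripper_force: 60.7
```

```bash
python3 - <<'E'
from h import *
delta(CARR,(.0285,-.048,.1),0,.0125)
E
```

```text
t 17.7333 shift [-0.0385 -0.1038  0.0137] turn [0.0001 0.002  0.0001] tcp-> [ 0.5356 -0.1897  0.1125]
```

Call:
{"name": "move_arm", "arguments": {"targets": [[0.03,-0.011,-0.03,0.003,0,0,0],[0.03,-0.022,-0.06,0.007,0,0.001,0],[0.03,-0.033,-0.088,0.011,0,0.002,0],[0.03,-0.0385,-0.1038,0.0137,0,0.002,0],[0.03,-0.0385,-0.1038,0.0137,0,0.002,0]]}}

```text
time: 18.15
ee_pos: [0.5353, -0.1909, 0.1114]
ee_rot: [-179.9, 0.1, 161.9]
ft_force: [0.7, 0.1, -1.9]
grip_width: 0.443
gripper_force: 60.8
```

Call:
{"name": "move_arm", "arguments": {"targets": [[0.03,0.0,0.0,0.0,0,0,0],[0.03,0,0,0,0,0,0],[0.03,0,0,0,0,0,0],[0.03,0,0,0,0,0,0],[0.03,0,0,0,0,0,0]]}}

```text
time: 18.57
ee_pos: [0.5362, -0.187, 0.1134]
ee_rot: [-180.0, 0.2, 162.2]
ft_force: [0.8, -0.8, -2.1]
grip_width: 0.443
gripper_force: 60.8
```

```bash
python3 - <<'E'
from h import *
delta(CARR,(.0285,-.048,.032),0,.0125)
E
```

```text
t 18.5667 shift [ 0.0001 -0.0027  0.0689] turn [-0.0001  0.0035  0.003 ] tcp-> [ 0.5356 -0.1897  0.0445]
```

Call:
{"name": "move_arm", "arguments": {"targets": [[0.03,0.0,-0.001,0.02,0,0.0035,0.003],[0.03,0.0,-0.002,0.04,0,0.0035,0.003],[0.03,0.0,-0.0027,0.055,0,0.0035,0.003],[0.03,0.0,-0.0027,0.064,0,0.0035,0.003],[0.03,0.0,-0.0027,0.069,0,0.0035,0.003]]}}

```text
time: 18.98
ee_pos: [0.535, -0.1899, 0.0433]
ee_rot: [-180.0, -0.1, 162.0]
ft_force: [-0.8, 0.8, -1.8]
grip_width: 0.44
gripper_force: 60.7
```

Call:
{"name": "move_arm", "arguments": {"targets": [[0.03,0.0,0.0,0.0,0,0,0],[0.03,0,0,0,0,0,0],[0.03,0,0,0,0,0,0],[0.03,0,0,0,0,0,0],[0.03,0,0,0,0,0,0]]}}

```text
time: 19.4
ee_pos: [0.5359, -0.1905, 0.045]
ee_rot: [-180.0, 0.1, 161.9]
ft_force: [0.3, 0.3, -2.6]
grip_width: 0.44
gripper_force: 60.7
```

```bash
python3 - <<'E'
from h import *
delta(CARR,(.0285,-.048,.0198),0,.0125)
E
```

```text
t 19.4 shift [0.0006 0.0007 0.0127] turn [-0.0001  0.001  -0.0011] tcp-> [ 0.5356 -0.1897  0.0323]
```

Call:
{"name": "move_arm", "arguments": {"targets": [[0.03,0.0006,0.0007,0.003,0,0,0],[0.03,0.0006,0.0007,0.006,0,0,0],[0.03,0.0006,0.0007,0.0085,0,0,0],[0.03,0.0006,0.0007,0.0105,0,0,0],[0.03,0.0006,0.0007,0.012,0,0,0]]}}

```text
time: 19.82
ee_pos: [0.5351, -0.1896, 0.0326]
ee_rot: [-180.0, -0.0, 161.9]
ft_force: [-12.5, 4.1, 36.6]
grip_width: 0.442
gripper_force: 64.7
```

Call:
{"name": "move_arm", "arguments": {"targets": [[0.03,0.0,0.0,0.0,0,0,0],[0.03,0,0,0,0,0,0],[0.03,0,0,0,0,0,0],[0.03,0,0,0,0,0,0],[0.03,0,0,0,0,0,0]]}}

```text
time: 20.23
ee_pos: [0.535, -0.1895, 0.0328]
ee_rot: [-180.0, -0.0, 161.9]
ft_force: [-5.1, 2.2, 11.4]
grip_width: 0.444
gripper_force: 62.1
```

On the floor again at the same height (TCP 0.0328). Release and retreat.

Call:
{"name": "move_arm", "arguments": {"targets": [[0.05,0.0,0.0,0.0,0,0,0],[0.05,0,0,0,0,0,0],[0.05,0,0,0,0,0,0],[0.05,0,0,0,0,0,0],[0.05,0,0,0,0,0,0]]}}

```text
time: 20.65
ee_pos: [0.5352, -0.1895, 0.0323]
ee_rot: [-180.0, -0.0, 161.9]
ft_force: [-1.0, -0.3, 0.3]
grip_width: 0.585
gripper_force: 0.0
```

Call:
{"name": "move_arm", "arguments": {"targets": [[0.05,0.0,0.0,-0.01,0,0,0],[0.05,0,0,-0.025,0,0,0],[0.05,0,0,-0.045,0,0,0],[0.05,0,0,-0.075,0,0,0],[0.05,0,0,-0.105,0,0,0]]}}

```text
time: 21.07
ee_pos: [0.5346, -0.1894, 0.1389]
ee_rot: [-180.0, -0.1, 161.9]
ft_force: [0.4, -0.5, 0.8]
grip_width: 0.584
gripper_force: 0.0
```

Call:
{"name": "move_arm", "arguments": {"targets": [[0.05,0.0,0.0,0,0,0,0],[0.05,0,0,0,0,0,0],[0.05,0,0,0,0,0,0],[0.05,0,0,0,0,0,0],[0.05,0,0,0,0,0,0]]}}

```text
time: 21.48
ee_pos: [0.5346, -0.1893, 0.1364]
ee_rot: [-180.0, -0.1, 161.9]
ft_force: [0.2, -0.3, -0.7]
grip_width: 0.582
gripper_force: 0.0
```

```bash
python3 - <<'E'
from h import *
from plant import grab_frame,status
f=grab_frame('wrist'); a=cv2.cvtColor(f['frame'],cv2.COLOR_RGB2BGR)
f=grab_frame('side'); b=cv2.cvtColor(f['frame'],cv2.COLOR_RGB2BGR)[110:270,210:410]
cv2.imwrite('pics/w9.png',np.vstack([a,cv2.copyMakeBorder(b,0,0,0,440,0)]))
E
```

```text
(no output)
```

View pics/w9.png

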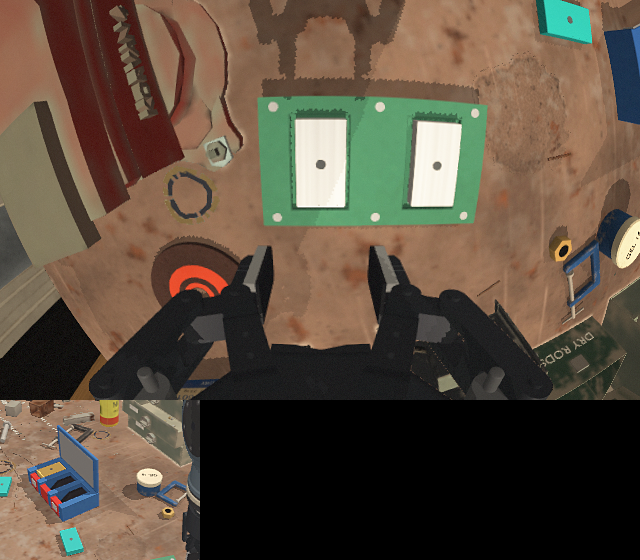

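Both silver plates lie flat in the wells (dots (320,164) and (437,166)). The brass plate is still flush in its pocket, and the tub and nut are where they were.

```bash
python3 -c "
from plant import r
print(r.sign_off())"
```

```text
the job is handed in; nothing more can be done
None
```

I tipped up both silver plates and laid them flat, one in each carrier well. The brass plate is still in its pocket, and I handed the job in at about 21.6 s of the 67 s allowed; no verdict was returned.

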